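# Pin the gate of a stone-tile cradle

## Robot

A 6-joint arm with a two-finger parallel gripper is mounted at the origin on the work surface; the furniture and walls round the work are solid. World frame = base frame: x ahead of the robot, y to its left, z up, the work surface at z = 0. Lengths are in m, angles in rad, forces in N, time in s.
With the tool pointing down it reaches from about 0.275 to 0.725 m from the base axis. Payload 15.9 kg.
Tool frame: the origin (TCP) lies at the very end of the fingers, on their centre line; the grasp point (between the pads) lies 19 mm behind it (r.tcp_to_grasp is the distance from the TCP to the grasp point, in m); z points along the fingers, y is the line along which they close (so a half turn about z gives the same grasp; the last joint's range is limited). The gripper opens to 85 mm and grips with 20 to 120 N. Pads are 22 mm wide; open, the fingers measure 114 mm over their backs; the gripper's body (76 mm by 85 mm) begins 54 mm behind the grasp point. The pads swing forward as they close: fully open they stand 13 mm farther back than shut.
Start: joints at [1.305, 0.213, -0.034, 1.323, 0, 1.571], TCP at [0.131, 0.482, 0.231] pointing down, gripper open.
Joint ranges: [-2.98, 2.98], [-0.74, 1.72], [-1.14, 1.35], [-2.1, 2.04], [-1.57, 1.44], [-3.14, 3.14]. Speed limits (rad/s): [1.89, 1.89, 2.39, 2.57, 3.14, 3.14].

## Interface

Orientations are given as a unit quaternion [x, y, z, w].
In Python, from plant import r gives the robot as it stands.
- The arm moves only by the tool apply_moves, never from a script. Its argument "series" is text: rows parted by semicolons, each of 7 numbers parted by spaces: the shift along the tool's x, y, z in units of 25 mm (1.0 is 25 mm), then the turn, a rotation vector about the tool's x, y, z in units of 5 degrees (1.0 is 5 degrees), then the finger opening in mm, from 0 to 85.4. A call has 1 to 8 rows; each row is the pose to reach, as a shift and turn from the pose commanded when the call began, along the tool's axes at that moment; what a row does not reach only later rows make up. A row lasts 1/10 s, in which the tool goes at most 50 mm and 8.59 degrees, less where a joint would pass 70% of its speed; a pose out of reach is approached as far as the arm can. A call with a gripper value outside its range is refused whole. The fingers move at their own pace and stop on an object; "force" is the grip in N (left out, the last holds). Time passes only in rows, so rows that repeat a pose let the fingers close. It gives the time, the measured TCP pose, the force, the opening and the grip force at its end, in the units of the state.
- r.observe(): the state, without advancing time (a new reading comes with each control period).
- r.get_image(name): name is "side" or "top" or "wrist"; returns a dict with "color" (480x640x3 uint8, red, green, blue), "intrinsics" (3x3 intrinsics, pixels), "R" (3x3) and "t" (3): a world point X has camera coordinates R X + t; the wrist camera has in their place "mount" (4x4, takes a point from camera to tool coordinates, whose origin is the TCP and whose axes are the flange's). Camera axes: x right, y down, z forward; pixel columns grow to the right and rows downward; lengths in m; the calibration is good to about 2 mm. The wrist camera is an equidistant fisheye: a pixel r from the principal point sees the ray r / f radians off the axis. A picture is of the moment at which its call begins: read the wrist's pose just before it. There is no depth.
- r.hand_in(): hands the job in; it is judged then, once.
The state is a dict: "clock": time; "q": joint angles; "joint_velocities": joint speeds; "tau": joint torques, N m; "ee_pos": TCP position; "orientation": TCP orientation; "contact_force": force on the tool from outside, world axes, zero at the start; "torque": the same for the moment, N m; "finger_gap": finger opening in m; "gripper_force": force on a finger pad.
Only numpy, scipy, OpenCV 4.12 (cv2) and the standard library are available. Lean on these libraries where they do the work, as an engineer would, in place of code of your own. Each camera call takes 0.05 s, during which the arm holds its last target. There are 200 camera calls.

## Task

Swing the tile cradle's gate bar shut until it meets its stop, so that the eye at its end lies between the two ears of the yellow yoke. Then take the clevis pin out of its wooden stand and pass it down through the upper ear, the eye and the lower ear until its collar sits flush on the upper ear, and let go. Feel your way: push gently, always well under 40 N on the cradle, its gate or the pin, and leave the glue bottle and the brown stone ring where they stand.

Things in the scene. Friction and masses are not known exactly. Their poses are not given: they have to be found in the camera images.
- cradle: Tile cradle, fixed: dark steel plate 170 x 335 mm, 8 mm thick, tiles and a wooden fence at the back, the gate frame along its front. Axes: x front to back, y from yoke to hinge, z up. Origin on the worktop below yoke_nominal. The frame (yoke, hinge, bar in one) was left and clamped anywhere from 11 mm to -y to 11 mm to +y of nominal; its x is exact.
- yoke_nominal (a point): Nominal centre of the top of the upper ear's hole, fixed to the cradle, at z 64 mm. The true hole is up to 11 mm from it along the cradle's y; this shift is not measured: find it by feel or sight. Yellow yoke, open to -x: two flat ears 34 x 34 mm at z 26 to 36 and 54 to 64 mm, with holes 15 mm across at their centres; a web behind them at x 17 to 25 mm, also to z 64.
- gate (a joint): Gate bar angle, rad: 0 = eye in line with the holes; grows as it swings open to the cradle's -x (clockwise from above). Steel bar 20 mm wide at z 40 to 50 mm, end tab 28 x 32 mm with a 15 mm eye 200 mm from the hinge. Light friction (about 2 N at the post) holds it where left. Solid stop at -0.015: the eye is then 3 mm too far, and the pin's tapered nose draws it back.
- pin_center (a point): Centre of the clevis pin, upright in its stand; z from nose to grip. 96 mm tall, 90 g: steel shaft 12 mm across, 48 long, its lowest 10 mm tapering to 5 mm across; collar 26 mm across, 6 thick; round orange grip 20 mm across, 42 tall. The centre is 48 mm above the nose, level with the collar's underside, 27 mm below mid-grip; 64 mm above the worktop once seated.
- stand: Fixed wooden block 70 x 70 x 60 mm with a 17 mm hole in which the pin hangs by its collar. Origin at the centre of its underside.
- glue_bottle: White squeeze bottle, 37 mm across, 116 mm tall, standing loose; origin at the centre of its underside. A bystander.
- brown_ring: Brown stone ring, 72 mm across, 16 mm high, lying loose; origin at the centre of its underside. A bystander.
- hinge_nominal (a point): Nominal point of the hinge axis, fixed to the cradle at x 0, y 200, z 64 mm; the true axis is shifted along y just as the true hole is. The gate bar's handle is an upright red post 14 mm across on the bar's centre line, from z 50 to z 94 mm, 135 mm from the hinge axis towards the eye.

How it is judged:
On the way:
1. the gate bar is shut, its eye between the ears (value of joint gate below 0.03 rad), for 0.2 s.
At the end, for the whole second after the job is handed in: The gate bar is shut (within 0.03 rad of in line) and the pin stands upright (within 0.12 rad) at rest in the yoke, through upper ear, eye and lower ear, its collar within 2.5 mm of the upper ear, released (value of joint gate between -0.03 and 0.03 rad and z of pin_center in the frame of cradle between 0.058 and 0.0665 m and x of pin_center in the frame of cradle between -0.006 and 0.006 m and y of pin_center in the frame of cradle between -0.018 and 0.018 m and angle between pin_center's own z axis and vertical below 0.12 rad and linear speed of pin below 0.02 m/s); the robot touches nothing.
It fails at once if the pin is pressed against the cradle with more than 40 N (contact force between pin and cradle above 40 N).
It fails at once if the robot pushes on the cradle or its gate with more than 40 N (contact force between the arm and cradle above 40 N).
It fails at once if the fingers push on the cradle or its gate with more than 40 N (contact force between the fingers and cradle above 40 N).
It fails at once if the glue bottle is shifted or knocked over (distance of glue_bottle from where it was at the start of the episode above 0.03 m or angle between glue_bottle's own z axis and vertical above 0.5 rad).
It fails at once if the brown stone ring is shifted (distance of brown_ring from where it was at the start of the episode above 0.03 m).
It also fails if it takes over 72 s, if anything falls off the work surface, if the arm or the gripper's body presses on something with over 40 N, if the wrist force passes 120 N, or if a joint passes its speed limit or range.

## Working session

There is one attempt and no reset: what is moved stays moved. The work goes in short steps, Python scripts to look and compute and a tool call to move; the robot and the scene stay as the last step left them, time stands still between calls to the robot, and variables do not carry over. Pictures are saved under pics/ and viewed, at most 10 in all, crops included, and the job is handed in when it is done.

Besides the shell and the picture viewer there is one more tool, called after "Call:" in YAML: its name, and indented under it one key for each argument. apply_moves: Moves the arm, as the interface text tells. Its arguments: {"type":"object","properties":{"series":{"type":"string"},"force":{"type":"number"}},"required":["series"]}

```bash
mkdir -p pics; cat > h.py <<'E'
import numpy as np,cv2
from plant import r
def get(n,f):
    d=r.get_image(n); cv2.imwrite('pics/'+f,cv2.cvtColor(d['color'],cv2.COLOR_RGB2BGR)); return d
def ray(d,u,v):
    K=np.array(d['intrinsics']);R=np.array(d['R']);t=np.array(d['t'])
    return -R.T@t, R.T@np.linalg.solve(K,[u,v,1.])
def onz(d,u,v,z):
    o,w=ray(d,u,v); return o+w*(z-o[2])/w[2]
E
python3 - <<'E'
from h import *
import pickle
s=r.observe(); print(s['clock'],s['ee_pos'],s['orientation'],s['contact_force'])
D={n:get(n,n+'0.png') for n in('top','side','wrist')}
pickle.dump(D,open('d0.pkl','wb'))
for n in('top','side'):print(n,ray(D[n],320,240))
print(D['wrist']['mount'],D['wrist']['intrinsics'])
E
```

```text
0.0 [0.13124476 0.48212719 0.23082192] [ 1.32492088e-01  9.91183911e-01 -5.42642865e-04 -8.53676407e-05] [-0.10720694  0.45395604  0.08778156]
top (array([0.34233368, 0.17248899, 0.91915249]), array([ 8.33066701e-02,  8.75196193e-04, -9.96580127e-01]))
side (array([0.33724038, 0.93697416, 0.40559242]), array([ 0.08091466, -0.9158851 , -0.39330138]))
[[-1.03456595e-03 -9.55664972e-01 -2.94454395e-01  7.38652687e-02]
 [ 9.99999376e-01 -8.64382429e-04 -7.08107265e-04 -7.01218882e-04]
 [ 4.22192104e-04 -2.94454944e-01  9.55665270e-01 -1.42455806e-01]
 [ 0.00000000e+00  0.00000000e+00  0.00000000e+00  1.00000000e+00]] [[371.64829954   0.         320.06361722]
 [  0.         371.64829954 245.5209491 ]
 [  0.           0.           1.        ]]
```

View pics/top0.png

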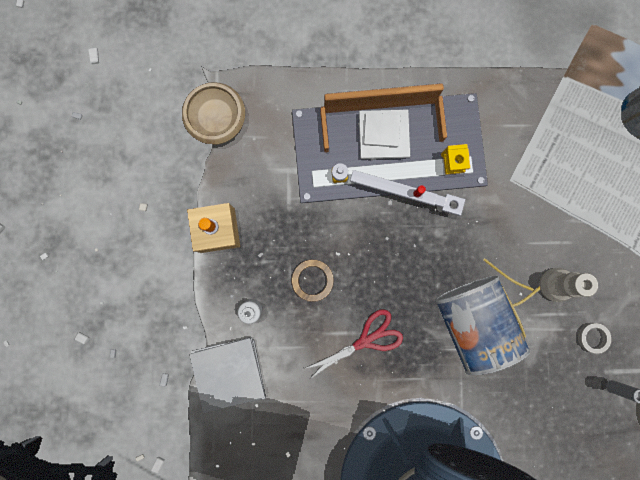

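View pics/side0.png

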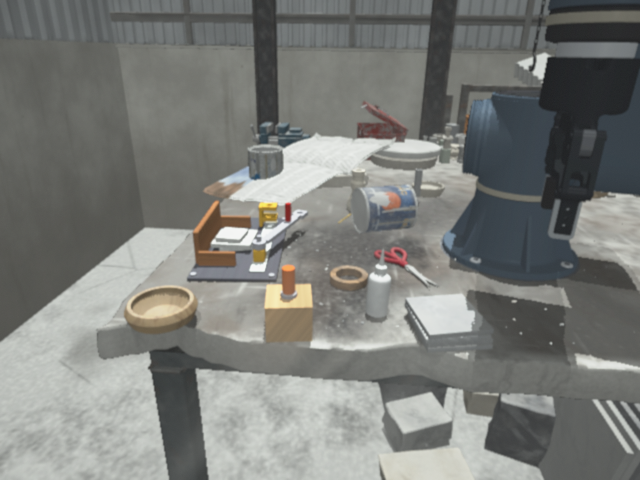

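The top view shows the yoke hole near (459,159), hinge near (340,172), red post near (420,189), open eye near (453,204) and orange grip near (206,224). The bottle is at (249,313) and the ring at (312,281). The side view agrees.

```bash
python3 - <<'E'
from h import *
import pickle
D=pickle.load(open('d0.pkl','rb'))
d=D['top'];im=d['color'];h=cv2.cvtColor(im,cv2.COLOR_RGB2HSV)
def box(m,x0,x1,y0,y1):
    k=np.zeros_like(m);k[y0:y1,x0:x1]=m[y0:y1,x0:x1];ys,xs=np.nonzero(k);return xs.mean(),ys.mean(),len(xs),(xs.min(),xs.max(),ys.min(),ys.max())
yel=cv2.inRange(h,(22,150,120),(34,255,255))
b=box(yel,435,480,140,180);print('yoke',b)
dark=cv2.inRange(h,(0,0,0),(180,255,110))
hb=box(dark,451,467,151,167);print('hole',hb,onz(d,hb[0],hb[1],.064),'yokec',onz(d,b[0],b[1],.064))
red=cv2.inRange(h,(0,150,90),(6,255,255))|cv2.inRange(h,(174,150,90),(180,255,255))
p=box(red,408,432,180,200);print('post',p,onz(d,p[0],p[1],.094), onz(d,p[0],p[1],.075))
org=cv2.inRange(h,(5,170,120),(17,255,255))
g=box(org,190,225,210,245);print('grip',g,onz(d,g[0],g[1],.108),onz(d,g[0],g[1],.09))
print('bottle',onz(d,249,313,.11),'ring',onz(d,313,281,.016),'hinge',onz(d,340,172,.06),'eye',onz(d,453.5,204.5,.05))
# plate corners z=8mm
for u,v in((292,108),(479,94),(488,186),(301,202)):print(onz(d,u,v,.008))
# side view of grip/post/yoke
d2=D['side'];h2=cv2.cvtColor(d2['color'],cv2.COLOR_RGB2HSV)
def tri(a,b):
    o1,w1=ray(d,*a);o2,w2=ray(d2,*b);s=np.linalg.lstsq(np.c_[w1,-w2],o2-o1,rcond=None)[0];p=o1+w1*s[0];q=o2+w2*s[1];return (p+q)/2,np.linalg.norm(p-q)
o2=cv2.inRange(h2,(3,150,80),(17,255,255));g2=box(o2,275,300,255,300);print(g2,tri(g[:2],g2[:2]))
r2=cv2.inRange(h2,(0,150,60),(6,255,255))|cv2.inRange(h2,(174,150,60),(180,255,255));p2=box(r2,280,295,195,225);print(p2,tri(p[:2],p2[:2]))
a=im[130:230,290:510];b=im[190:270,170:280]
cv2.imwrite('pics/c1.png',cv2.cvtColor(cv2.resize(a,None,fx=3.6,fy=3.6,interpolation=cv2.INTER_CUBIC),cv2.COLOR_RGB2BGR))
E
```

```text
yoke (np.float64(457.09963099630994), np.float64(157.90590405904058), 542, (np.int64(444), np.int64(469), np.int64(144), np.int64(173)))
hole (np.float64(458.6666666666667), np.float64(158.28571428571428), 21, (np.int64(456), np.int64(462), np.int64(155), np.int64(162))) [ 0.55062576 -0.05887285  0.064     ] yokec [ 0.5512717  -0.05626047  0.064     ]
post (np.float64(420.94545454545454), np.float64(189.3272727272727), 55, (np.int64(417), np.int64(425), np.int64(185), np.int64(195))) [0.49266277 0.01113149 0.094     ] [0.49612426 0.00741607 0.075     ]
grip (np.float64(206.2156862745098), np.float64(224.13725490196077), 51, (np.int64(199), np.int64(213), np.int64(218), np.int64(229))) [0.43527214 0.35091663 0.108     ] [0.43733451 0.35487605 0.09      ]
bottle [0.29750739 0.28251178 0.11      ] ring [0.34679741 0.18546904 0.016     ] hinge [0.52825967 0.1396273  0.06      ] eye [ 0.47475108 -0.05203355  0.05      ]
[0.65585973 0.22311399 0.008     ]
[ 0.68206454 -0.11356091  0.008     ]
[ 0.51424133 -0.12503122  0.008     ]
[0.48582442 0.20671429 0.008     ]
(np.float64(287.77358490566036), np.float64(268.45283018867923), 53, (np.int64(283), np.int64(293), np.int64(266), np.int64(271))) (array([0.43628417, 0.35164796, 0.10506967]), np.float64(0.0013507070384269368))
(np.float64(287.45), np.float64(211.05), 60, (np.int64(286), np.int64(289), np.int64(204), np.int64(219))) (array([0.49531544, 0.00705833, 0.07359501]), np.float64(0.002108225218059493))
```

View pics/c1.png

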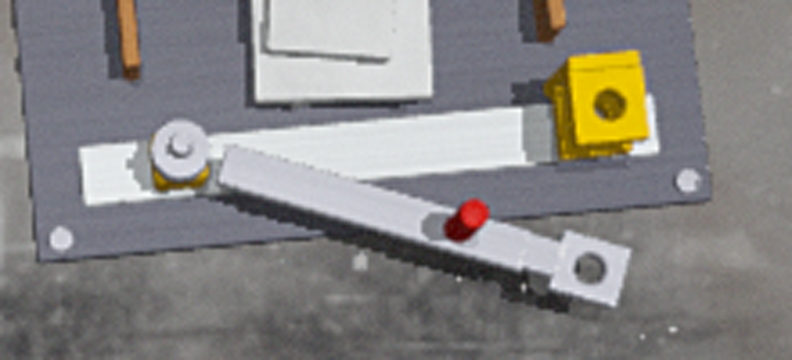

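The crop confirms the centres: hole (459.4,158.6), hinge (340,171), eye (454,204). Hinge to eye measures 0.200 m as it should, and the gate stands at about 0.37 rad. Next I move in front of the post with the fingers closed.

```bash
cat >> h.py <<'E'
from scipy.spatial.transform import Rotation as Ro
def plan(x,y,z,yaw):
    """units to go to TCP x y z, tool down, tool y axis at world angle yaw+90deg"""
    s=r.observe();R=Ro.from_quat(s['orientation'])
    c,n=np.cos(yaw),np.sin(yaw)
    T=Ro.from_matrix(np.array([[-c,-n,0],[-n,c,0],[0,0,-1.]]))
    d=R.inv().apply(np.array([x,y,z])-s['ee_pos'])/.025
    w=np.degrees((R.inv()*T).as_rotvec())/5
    print(np.round(d,2),np.round(w,2),'t',round(s['clock'],2),'gap',s['finger_gap'])
E
python3 -c "
from h import *
plan(.452,.012,.2,.09)"
```

```text
[-17.32 -14.78   1.25] [-0.01 -0.   -4.08] t 0.15 gap 0.08570494793089979
```

Call:
apply_moves:
  series: "-2 -1.7 0 0 0 -1 0; -4 -3.4 0 0 0 -2 0; -6 -5.1 0 0 0 -3 0; -8 -6.8 0 0 0 -4 0; -9.6 -8.2 0.5 0 0 -4.1 0; -11.2 -9.5 1 0 0 -4.1 0; -12.8 -10.9 1.2 0 0 -4.1 0; -12.8 -10.9 1.2 0 0 -4.1 0"
  force: 40

```text
clock: 0.95
ee_pos: [0.3567, 0.1519, 0.2041]
orientation: [-0.046, 0.999, 0.0, 0.0]
contact_force: [1.1, 1.7, 0.1]
finger_gap: -0.0
gripper_force: 0.0
```

```bash
python3 -c "
from h import *
plan(.452,.012,.12,.09);print(r.observe()['ee_pos'])"
```

```text
[-3.28 -5.92  3.37] [0.   0.   0.03] t 0.95 gap -3.726622208494719e-05
[0.35665004 0.15186577 0.20413547]
```

Call:
apply_moves:
  series: "-1 -1.7 0 0 0 0 0; -2 -3.4 0.3 0 0 0 0; -3 -5 1.5 0 0 0 0; -3.3 -5.9 3 0 0 0 0; -3.3 -5.9 3.4 0 0 0 0; -3.3 -5.9 3.4 0 0 0 0"

```text
clock: 1.55
ee_pos: [0.4503, 0.0142, 0.1178]
orientation: [-0.045, 0.999, 0.0, -0.002]
contact_force: [0.2, 0.1, 0.5]
finger_gap: -0.0002
gripper_force: 0.0
```

```bash
python3 -c "
from h import *
print(r.observe()['ee_pos'],r.observe()['contact_force'])
get('wrist','w1.png');plan(.455,.012,.06,.09)"
```

```text
[0.45032895 0.01419536 0.11784365] [0.19357025 0.12000693 0.52771804]
[-0.15 -0.13  2.37] [ 0.   -0.01  0.02] t 1.6 gap 8.87177253150305e-05
```

View pics/w1.png

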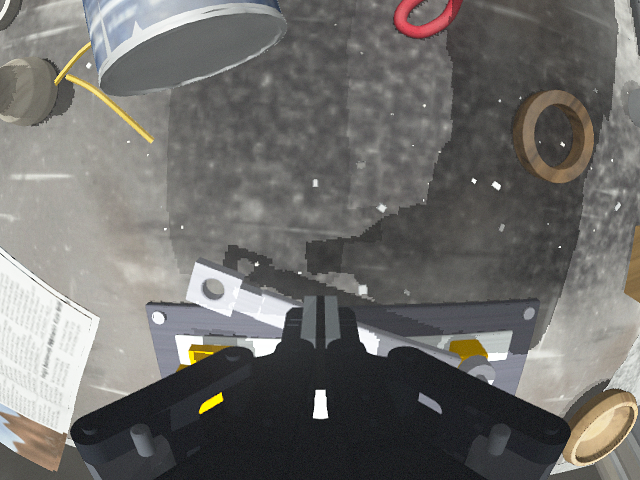

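The wrist camera looks back toward the robot. The fingertips (320,300) are in front of the bar, with the eye at (213,289) and the post hidden behind them, so I descend and push.

Call:
apply_moves:
  series: "-0.1 -0.1 1.2 0 0 0 0; -0.1 -0.1 2.3 0 0 0 0; -0.1 -0.1 2.3 0 0 0 0; -0.6 -0.1 2.3 0 0 0 0; -1.0 -0.1 2.3 0 0 0 0; -1.0 -0.1 2.3 0 0 0 0"

```text
clock: 2.2
ee_pos: [0.4788, 0.0149, 0.0635]
orientation: [-0.046, 0.999, 0.0, 0.001]
contact_force: [-0.3, 0.4, -0.1]
finger_gap: -0.0001
gripper_force: 0.0
```

Call:
apply_moves:
  series: "-0.2 0 0 0 0 0 0; -0.4 0 0 0 0 0 0; -0.6 0 0 0 0 0 0; -0.7 0 0 0 0 0 0; -0.8 0 0 0 0 0 0; -0.9 0 0 0 0 0 0; -1 0 0 0 0 0 0; -1 0 0 0 0 0 0"

```text
clock: 3.0
ee_pos: [0.5021, 0.0167, 0.0618]
orientation: [-0.046, 0.999, 0.0, 0.0]
contact_force: [-0.5, 1.3, -0.3]
finger_gap: 0.0001
gripper_force: 0.3
```

Call:
apply_moves:
  series: "-0.1 -0.2 0 0 0 0 0; -0.2 -0.4 0 0 0 0 0; -0.35 -0.4 0 0 0 0 0; -0.5 -0.4 0 0 0 0 0; -0.6 -0.4 0 0 0 0 0; -0.7 -0.4 0 0 0 0 0; -0.8 -0.4 0 0 0 0 0; -0.8 -0.4 0 0 0 0 0"

```text
clock: 3.8
ee_pos: [0.523, 0.0086, 0.0618]
orientation: [-0.046, 0.999, 0.0, 0.0]
contact_force: [0.2, 0.6, -0.2]
finger_gap: 0.0001
gripper_force: 0.0
```

Call:
apply_moves:
  series: "-0.08 0 0 0 0 0 0; -0.16 0 0 0 0 0 0; -0.24 0 0 0 0 0 0; -0.24 0 0 0 0 0 0"

```text
clock: 4.2
ee_pos: [0.5278, 0.0089, 0.0616]
orientation: [-0.046, 0.999, -0.0, -0.001]
contact_force: [-7.1, -2.4, 3.7]
finger_gap: -0.0001
gripper_force: 4.1
```

Call:
apply_moves:
  series: "-0.04 0 0 0 0 0 0; -0.08 0 0 0 0 0 0; -0.08 0 0 0 0 0 0"

```text
clock: 4.5
ee_pos: [0.5279, 0.0089, 0.0615]
orientation: [-0.046, 0.999, -0.0, -0.002]
contact_force: [-20.3, -3.9, 15.0]
finger_gap: -0.0003
gripper_force: 10.7
```

```bash
python3 -c "
from h import *
s=r.observe();print(s['ee_pos'],s['contact_force'])
d=get('top','t2.png');im=cv2.imread('pics/t2.png')[130:230,290:510]
cv2.imwrite('pics/c2.png',cv2.resize(im,None,fx=3.6,fy=3.6,interpolation=cv2.INTER_CUBIC))"
```

```text
[0.52794016 0.00885173 0.06146152] [-20.28589881  -3.90353458  14.95870904]
```

View pics/c2.png

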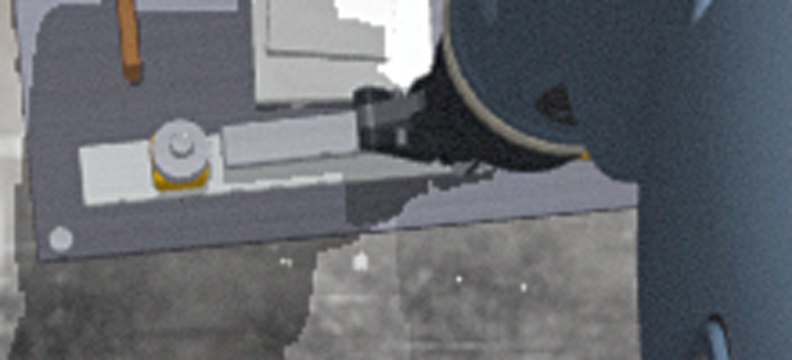

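The crop shows the bar in line with the frame strip: it ran onto the stop, reading 20 N with no further motion. I back off, rise, and look at the yoke with the wrist camera.

Call:
apply_moves:
  series: "0.3 0 0 0 0 0 0; 0.6 0 0 0 0 0 0; 0.6 0 -1.5 0 0 0 0; 0.6 0 -3 0 0 0 0; 0.6 0 -4.5 0 0 0 0; 0.6 0 -4.5 0 0 0 0"

```text
clock: 5.15
ee_pos: [0.518, 0.0079, 0.1792]
orientation: [-0.046, 0.999, -0.0, 0.004]
contact_force: [0.3, 0.5, -0.6]
finger_gap: -0.0002
gripper_force: 0.0
```

```bash
python3 -c "
from h import *
plan(.593,-.056,.175,.09)"
```

```text
[-2.75 -2.82  0.19] [-0.    0.09  0.02] t 5.15 gap -0.00022741299105479611
```

Call:
apply_moves:
  series: "-1 -1 0 0 0 0 0; -2 -2 0 0 0 0 0; -2.7 -2.8 0.1 0 0 0 0; -2.7 -2.8 0.1 0 0 0 0; -2.7 -2.8 0.1 0 0 0 0; -2.7 -2.8 0.1 0 0 0 0"

```text
clock: 5.75
ee_pos: [0.5887, -0.0552, 0.1717]
orientation: [-0.046, 0.999, 0.0, -0.0]
contact_force: [-0.2, -0.4, -0.1]
finger_gap: -0.0002
gripper_force: 0.0
```

```bash
cat >> h.py <<'E'
def wonz(d,s,u,v,z):
    """wrist pixel onto world plane z"""
    K=np.array(d['intrinsics']);M=np.array(d['mount']);R=Ro.from_quat(s['orientation'])
    a=np.array([u-K[0,2],v-K[1,2]])/K[0,0];th=np.hypot(*a)
    c=np.r_[a/th*np.sin(th),np.cos(th)]
    o=R.apply(M[:3,3])+s['ee_pos'];w=R.apply(M[:3,:3]@c)
    return o+w*(z-o[2])/w[2]
E
python3 -c "
from h import *
import pickle
s=r.observe();print(s['ee_pos'],s['orientation'])
d=get('wrist','w3.png');pickle.dump((d,s),open('w3.pkl','wb'))"
```

```text
[ 0.58874627 -0.05520139  0.17172661] [-4.61433569e-02  9.98934813e-01  1.22473558e-04 -1.19464403e-04]
```

View pics/w3.png

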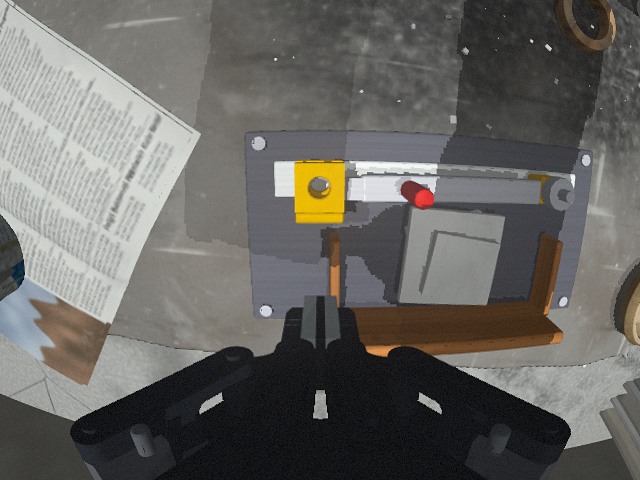

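The wrist view shows the shut bar in the yoke. The yoke hole is at (319,186), plate screws at (259,143), (586,160), (266,311), (563,302), post at (415,193).

```bash
python3 -c "
from h import *
import pickle
d,s=pickle.load(open('w3.pkl','rb'))
h=cv2.cvtColor(d['color'],cv2.COLOR_RGB2HSV)
y=cv2.inRange(h,(18,140,60),(36,255,255))
cs,hi=cv2.findContours(y,cv2.RETR_CCOMP,cv2.CHAIN_APPROX_NONE)
for c,q in zip(cs,hi[0]):
    if q[3]>=0 and len(c)>25:
        (u,v),R=cv2.minEnclosingCircle(c);M=cv2.moments(c);cu,cv=M['m10']/M['m00'],M['m01']/M['m00'];a=wonz(d,s,u-R,v,.064);b=wonz(d,s,u+R,v,.064)
        print('hole',u,v,R,cu,cv,wonz(d,s,cu,cv,.064),np.linalg.norm(a-b))
P=[wonz(d,s,*p,.008+.002)[:2] for p in((259,143),(586,160),(563,302),(266,311))]
print(P);print([np.degrees(np.arctan2(-(P[b]-P[a])[0],(P[b]-P[a])[1])) for a,b in((0,1),(3,2))])
for p in((295,160),(345,160),(344,213),(295,213)):print(wonz(d,s,*p,.064))
plan(.48,.345,.18,.09)
"
```

```text
hole 319.5 184.5 11.597513198852539 319.4036568213783 183.67369901547116 [ 0.54815712 -0.06062449  0.064     ] 0.015691462256513522
[array([ 0.52566584, -0.11224606]), array([0.49728899, 0.19648799]), array([0.64756954, 0.21054067]), array([ 0.67571293, -0.09859443])]
[np.float64(5.251504324434655), np.float64(5.201818398814732)]
[ 0.53352323 -0.07837476  0.064     ]
[ 0.53047069 -0.04502306  0.064     ]
[ 0.56684426 -0.04191605  0.064     ]
[ 0.56991831 -0.0755164   0.064     ]
[ 2.85 16.34 -0.32] [0.   0.   0.03] t 5.8 gap -0.00022334604725713053
```

Call:
apply_moves:
  series: "0.5 2 -0.3 0 0 0 0; 1 4 -0.3 0 0 0 0; 1.4 6 -0.3 0 0 0 60; 1.8 8 -0.3 0 0 0 60; 2.2 10 -0.3 0 0 0 60; 2.6 12 -0.3 0 0 0 60; 2.8 14 -0.3 0 0 0 60; 2.8 15.5 -0.3 0 0 0 60"

```text
clock: 6.6
ee_pos: [0.4821, 0.3262, 0.18]
orientation: [-0.047, 0.999, 0.0, 0.0]
contact_force: [0.6, 0.0, -0.2]
finger_gap: 0.0597
gripper_force: 0.0
```

Call:
apply_moves:
  series: "0 0.8 0 0 0 0 60; 0 0.8 0 0 0 0 60; 0 0.8 0 0 0 0 60"

```text
clock: 6.9
ee_pos: [0.4815, 0.3438, 0.1794]
orientation: [-0.047, 0.999, -0.0, 0.0]
contact_force: [-0.6, -0.5, 0.2]
finger_gap: 0.0602
gripper_force: 0.0
```

```bash
python3 -c "
from h import *
import pickle
s=r.observe();print(s['ee_pos'],s['orientation'],s['finger_gap'])
d=get('wrist','w4.png');pickle.dump((d,s),open('w4.pkl','wb'))
h=cv2.cvtColor(d['color'],cv2.COLOR_RGB2HSV)
o=cv2.inRange(h,(5,180,120),(16,255,255))
n,l,st,ce=cv2.connectedComponentsWithStats(o)
for i in range(1,n):
    if st[i,4]>60:print(st[i],ce[i],wonz(d,s,*ce[i],.108))
"
```

```text
[0.48154057 0.34377695 0.17942017] [-4.66547812e-02  9.98911068e-01 -7.30508145e-05  5.84371068e-05] 0.060171160611856636
[329 180  24  25 282] [337.96808511 193.52836879] [0.4409202  0.34918652 0.108     ]
```

View pics/w4.png

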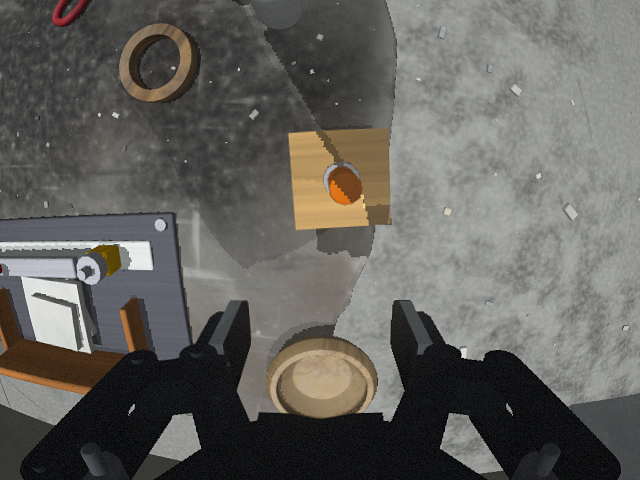

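The wrist view shows the stand top with corners (289,133), (388,128), (392,224), (296,230). The grip top is centred near (345,186), half in shadow, and the collar pokes out at upper left.

```bash
python3 -c "
from h import *
import pickle
d,s=pickle.load(open('w4.pkl','rb'))
h=cv2.cvtColor(d['color'],cv2.COLOR_RGB2HSV)
o=cv2.inRange(h,(3,190,50),(15,255,255));k=np.zeros_like(o);k[150:215,315:375]=o[150:215,315:375]
n,l,st,ce=cv2.connectedComponentsWithStats(k);i=1+st[1:,4].argmax();print(st[i],ce[i])
(u,v),R=cv2.minEnclosingCircle(np.argwhere(l==i)[:,::-1].astype(np.float32));print(u,v,R,wonz(d,s,u,v,.105),wonz(d,s,*ce[i],.1))
C=[wonz(d,s,*p,.06)for p in((289,133),(388,128),(392,224),(296,230))]
print('stand',np.mean(C,0),[np.linalg.norm(C[i]-C[i-1]) for i in range(4)])
plan(.437,.3505,.15,.09)
"
```

```text
[328 169  25  36 358] [337.69273743 190.62290503]
342.704833984375 185.90963745117188 18.582347869873047 [0.43658645 0.35168533 0.105     ] [0.44040785 0.34934125 0.1       ]
stand [0.43779673 0.35379072 0.06      ] [np.float64(0.07015620550513733), np.float64(0.06931825240481503), np.float64(0.0697933521830217), np.float64(0.07051840147645544)]
[1.76 0.46 1.18] [-0.    0.    0.03] t 6.95 gap 0.05995410997360772
```

Call:
apply_moves:
  series: "0.9 0.3 0 0 0 0 60; 1.76 0.54 0.5 0 0 0 60; 1.76 0.54 1.2 0 0 0 60; 1.76 0.54 2.2 0 0 0 60; 1.76 0.54 3.2 0 0 0 60; 1.76 0.54 4 0 0 0 60; 1.76 0.54 4.3 0 0 0 60; 1.76 0.54 4.3 0 0 0 60"

```text
clock: 7.75
ee_pos: [0.4369, 0.352, 0.0714]
orientation: [-0.045, 0.999, -0.0, -0.0]
contact_force: [0.8, 0.1, 0.2]
finger_gap: 0.0601
gripper_force: 0.0
```

Call:
apply_moves:
  series: "0 0 0 0 0 0 24; 0 0 0 0 0 0 20; 0 0 0 0 0 0 10; 0 0 0 0 0 0 10; 0 0 0 0 0 0 10"
  force: 40

```text
clock: 8.25
ee_pos: [0.4376, 0.3534, 0.0728]
orientation: [-0.046, 0.999, 0.0, 0.001]
contact_force: [0.1, -1.8, 6.6]
finger_gap: 0.0189
gripper_force: 38.8
```

Call:
apply_moves:
  series: "0 0 -0.4 0 0 0 10; 0 0 -1 0 0 0 10; 0 0 -2 0 0 0 10; 0 0 -3 0 0 0 10; 0 0 -4 0 0 0 10; 0 0 -4.5 0 0 0 10; 0 0 -4.5 0 0 0 10"

```text
clock: 8.95
ee_pos: [0.4378, 0.3537, 0.1861]
orientation: [-0.046, 0.999, 0.001, 0.001]
contact_force: [-0.1, -0.7, -1.4]
finger_gap: 0.0189
gripper_force: 39.1
```

```bash
python3 -c "
from h import *
import pickle
s=r.observe();print(s['ee_pos'],s['finger_gap'],s['contact_force'])
d=get('wrist','w5.png');pickle.dump((d,s),open('w5.pkl','wb'))
im=cv2.imread('pics/w5.png')[150:400,200:440];cv2.imwrite('pics/c5.png',cv2.resize(im,None,fx=2.2,fy=2.2))
plan(.549,-.0603,.185,.0913)"
```

```text
[0.43778102 0.35366922 0.18611783] 0.018945215909018365 [-0.07833709 -0.6736726  -1.37692847]
[ -2.93 -16.88  -0.03] [0.01 0.01 0.01] t 9.0 gap 0.018931899473245552
```

View pics/c5.png

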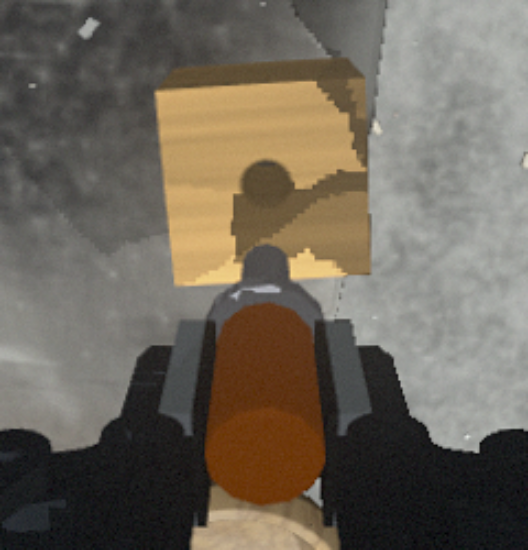

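The pin is held upright and centred: the nose is at crop (265,245), i.e. pixel (320.5,261), which works out to under 0.5 mm off the tool axis. Next I carry it over the yoke.

Call:
apply_moves:
  series: "-0.3 -1.5 0 0 0 0 10; -0.6 -3.3 0 0 0 0 10; -0.9 -5.2 0 0 0 0 10; -1.2 -7.1 0 0 0 0 10; -1.5 -9 0 0 0 0 10; -1.9 -10.9 0 0 0 0 10; -2.2 -12.8 0 0 0 0 10; -2.2 -12.8 0 0 0 0 10"

```text
clock: 9.8
ee_pos: [0.5214, 0.0345, 0.1827]
orientation: [-0.043, 0.999, -0.001, -0.001]
contact_force: [0.1, 0.6, -0.7]
finger_gap: 0.0191
gripper_force: 39.5
```

Call:
apply_moves:
  series: "-0.3 -1.5 0 0 0 0 10; -0.6 -3 0 0 0 0 10; -0.7 -4 0 0 0 0 10; -0.7 -4 0 0 0 0 10; -0.7 -4 0 0 0 0 10"

```text
clock: 10.3
ee_pos: [0.5473, -0.0584, 0.183]
orientation: [-0.046, 0.999, 0.0, -0.001]
contact_force: [-0.1, 0.3, -0.8]
finger_gap: 0.0189
gripper_force: 39.6
```

```bash
python3 -c "
from h import *
import time
s=r.observe();print(s['ee_pos'],s['finger_gap'],s['contact_force'])
plan(.549,-.0603,.130,.0913)
d=get('wrist','w6.png');im=cv2.imread('pics/w6.png')[200:340,240:400];cv2.imwrite('pics/c6.png',cv2.resize(im,None,fx=4,fy=4,interpolation=cv2.INTER_CUBIC))"
```

```text
[ 0.54725113 -0.05842068  0.18304633] 0.01886933921685166 [-0.11004156  0.27904891 -0.80289592]
[-0.07 -0.08  2.12] [ 0.01 -0.02 -0.  ] t 10.3 gap 0.01886933921685166
```

Call:
apply_moves:
  series: "-0.07 -0.08 0.6 0 0 0 10; -0.07 -0.08 1.2 0 0 0 10; -0.07 -0.08 1.7 0 0 0 10; -0.07 -0.08 1.95 0 0 0 10; -0.07 -0.08 1.95 0 0 0 10; -0.07 -0.08 1.95 0 0 0 10"

```text
clock: 10.95
ee_pos: [0.5499, -0.0601, 0.1359]
orientation: [-0.046, 0.999, -0.0, 0.0]
contact_force: [0.5, 0.5, -0.1]
finger_gap: 0.0191
gripper_force: 39.6
```

```bash
python3 -c "
from h import *
s=r.observe();print(s['ee_pos'],s['finger_gap'],s['contact_force'])
plan(.549,-.0603,.120,.0913)
d=get('wrist','w7.png');im=cv2.imread('pics/w7.png')[200:340,240:400];cv2.imwrite('pics/c7.png',cv2.resize(im,None,fx=4,fy=4,interpolation=cv2.INTER_CUBIC))"
```

```text
[ 0.54991697 -0.06009346  0.13594559] 0.019068257568050005 [ 0.46817255  0.54757596 -0.11405439]
[ 0.04 -0.    0.64] [-0.    0.    0.01] t 10.95 gap 0.019068257568050005
```

View pics/c7.png

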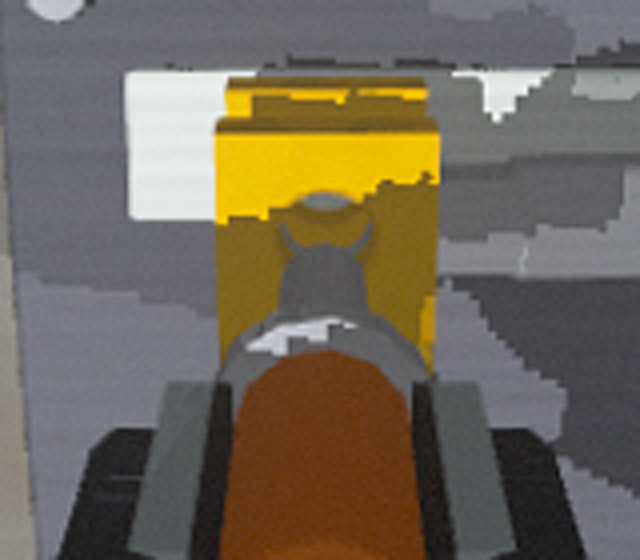

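The view shows the nose (325,245 in the crop) centred sideways in the hole (278–373). By ray, the hole centre is within 1 mm in x, so I lower gently.

Call:
apply_moves:
  series: "-0.02 0 0.15 0 0 0 10; -0.02 0 0.3 0 0 0 10; -0.02 0 0.45 0 0 0 10; -0.02 0 0.6 0 0 0 10; -0.02 0 0.75 0 0 0 10; -0.02 0 0.75 0 0 0 10"

```text
clock: 11.6
ee_pos: [0.5499, -0.0603, 0.1162]
orientation: [-0.046, 0.999, 0.0, -0.0]
contact_force: [0.3, 0.0, -0.5]
finger_gap: 0.019
gripper_force: 39.6
```

Call:
apply_moves:
  series: "0 0 0.1 0 0 0 10; 0 0 0.2 0 0 0 10; 0 0 0.3 0 0 0 10; 0 0 0.3 0 0 0 10"

```text
clock: 12.0
ee_pos: [0.5501, -0.0602, 0.1089]
orientation: [-0.046, 0.999, 0.0, -0.0]
contact_force: [0.0, -0.3, -0.3]
finger_gap: 0.0188
gripper_force: 39.6
```

Nose at z≈48, in the ear with no force. The eye comes next.

Call:
apply_moves:
  series: "0 0 0.08 0 0 0 10; 0 0 0.16 0 0 0 10; 0 0 0.24 0 0 0 10; 0 0 0.32 0 0 0 10; 0 0 0.4 0 0 0 10; 0 0 0.4 0 0 0 10"

```text
clock: 12.6
ee_pos: [0.5501, -0.0602, 0.099]
orientation: [-0.046, 0.999, 0.0, -0.0]
contact_force: [0.9, 1.6, -1.6]
finger_gap: 0.0189
gripper_force: 39.5
```

Call:
apply_moves:
  series: "0 0 0.08 0 0 0 10; 0 0 0.16 0 0 0 10; 0 0 0.24 0 0 0 10; 0 0 0.32 0 0 0 10; 0 0 0.32 0 0 0 10"

```text
clock: 13.1
ee_pos: [0.5501, -0.0603, 0.091]
orientation: [-0.046, 0.999, 0.0, -0.0]
contact_force: [0.7, 0.1, -1.8]
finger_gap: 0.0189
gripper_force: 39.5
```

Call:
apply_moves:
  series: "0 0 0.08 0 0 0 10; 0 0 0.16 0 0 0 10; 0 0 0.24 0 0 0 10; 0 0 0.32 0 0 0 10; 0 0 0.4 0 0 0 10; 0 0 0.46 0 0 0 10; 0 0 0.46 0 0 0 10"

```text
clock: 13.8
ee_pos: [0.5501, -0.0603, 0.0796]
orientation: [-0.046, 0.999, 0.0, -0.0]
contact_force: [-0.1, 0.4, -1.3]
finger_gap: 0.0188
gripper_force: 39.6
```

Call:
apply_moves:
  series: "0 0 0.04 0 0 0 10; 0 0 0.08 0 0 0 10; 0 0 0.1 0 0 0 10; 0 0 0.1 0 0 0 10"

```text
clock: 14.2
ee_pos: [0.5502, -0.0603, 0.0772]
orientation: [-0.046, 0.999, -0.0, -0.0]
contact_force: [-0.3, 0.4, -1.1]
finger_gap: 0.019
gripper_force: 39.6
```

Call:
apply_moves:
  series: "0 0 0.03 0 0 0 10; 0 0 0.06 0 0 0 10; 0 0 0.06 0 0 0 10"

```text
clock: 14.5
ee_pos: [0.5505, -0.0603, 0.0768]
orientation: [-0.046, 0.999, -0.0, 0.0]
contact_force: [-4.4, 0.6, 15.1]
finger_gap: 0.0188
gripper_force: 41.5
```

The collar is on the ear at TCP 0.0768, exactly as predicted. I ease off slightly, release with a modest opening and rise.

Call:
apply_moves:
  series: "0 0 -0.04 0 0 0 10; 0 0 -0.04 0 0 0 30; 0 0 -0.04 0 0 0 40; 0 0 -0.04 0 0 0 40; 0 0 -0.04 0 0 0 40; 0 0 -0.04 0 0 0 40"

```text
clock: 15.1
ee_pos: [0.5503, -0.0603, 0.0767]
orientation: [-0.046, 0.999, 0.0, -0.0]
contact_force: [0.1, 0.5, 0.3]
finger_gap: 0.04
gripper_force: 0.0
```

Call:
apply_moves:
  series: "0 0 -0.5 0 0 0 40; 0 0 -1.2 0 0 0 40; 0 0 -2.4 0 0 0 40; -1 0 -4 0 0 0 40; -1.8 0 -4.4 0 0 0 40; -1.8 0 -4.4 0 0 0 40; -1.8 0 -4.4 0 0 0 40"

```text
clock: 15.8
ee_pos: [0.595, -0.0561, 0.187]
orientation: [-0.046, 0.999, -0.0, -0.0]
contact_force: [0.4, 0.3, -0.4]
finger_gap: 0.0401
gripper_force: 0.0
```

```bash
python3 -c "
from h import *
s=r.observe();print(s['ee_pos'],s['finger_gap'],s['contact_force'])
d=get('wrist','w8.png')"
```

```text
[ 0.59500341 -0.0561449   0.18702447] 0.04014930651241439 [ 0.39464703  0.31175662 -0.38365657]
```

View pics/w8.png

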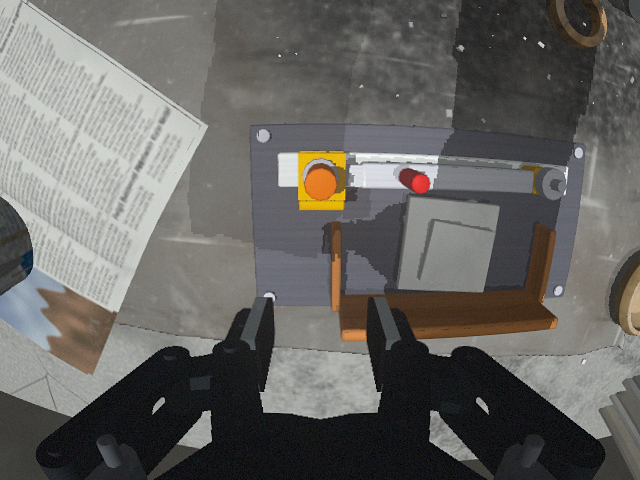

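The pin stands upright in the yoke, with the grip at (320,182) and the collar on the ear. The bar is in line and the gripper is clear.

```bash
python3 -c "
from plant import r
print(r.hand_in())"
```

```text
the job is handed in; nothing more can be done
None
```

I shut the gate bar onto its stop, seated the clevis pin through both ears and the eye with its collar on the upper ear, let go, and handed the job in at about 16 s; the highest push I read was about 25 N, and no verdict came back.

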